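# Tamp the hung-up game chips down their tube

## Robot

A 6-joint arm with a two-finger parallel gripper is mounted at the origin on the work surface. World frame = base frame: x ahead of the robot, y to its left, z up, the work surface at z = 0. Lengths are in m, angles in rad, forces in N, time in s.
With the tool pointing down it reaches from about 0.35 to 0.875 m from the base axis. Payload 4.2 kg.
Tool frame: the origin (TCP) lies at the very end of the fingers, on their centre line; the grasp point (between the pads) lies 19 mm behind it (pinch_z is the distance from the TCP to the grasp point, in m); z points along the fingers, y is the direction in which the jaws open and shut (so a half turn about z gives the same grasp; the last joint's range is limited). The gripper opens to 87 mm and grips with 3 to 60 N. Pads are 19 mm wide; open, the fingers measure 117 mm over their backs; the gripper's body (75 mm by 190 mm) begins 51 mm behind the grasp point.
Start: joints at [1.554, 0.385, 0.008, 0, -1.194, -0.259], TCP at [0.17, 0.601, 0.223] pointing down, gripper open.
Joint ranges: [-3.14, 3.14], [-1.21, 2.06], [-1.07, 1.41], [-3.16, 2.05], [-2.99, -0.16], [-3.1, 3.1]. Speed limits (rad/s): [2.79, 2.79, 3.14, 3.14, 3.14, 3.14].

## Interface

Orientations are given as a 3x3 rotation matrix whose columns are the frame's x, y, z axes.
In Python, from plant import state, grab_frame, get_calibration, hand_in, pinch_z gives the robot as it stands.
- The arm moves only by the shell command python3 -m pendant 'ROWS' [FORCE]. ROWS is JSON, a list of rows, each a list of 7 numbers: the closure, from 0 (fully open) to 1 (shut), then the shift along the world's x, y, z in m, then the turn, a rotation vector about the world's x, y, z in degrees. In form: [[hand, dx, dy, dz, wx, wy, wz], ...]. A call has 1 to 8 rows; each row is the pose to reach, as a shift and turn from the pose commanded when the call began; what a row does not reach only later rows make up. A row lasts 1/10 s, in which the tool goes at most 50 mm and 8.59 degrees, less where a joint would pass 70% of its speed; a pose out of reach is approached as far as the arm can. A call with a gripper value outside its range is refused whole. The fingers move at their own pace and stop on an object; FORCE is the grip in N (left out, the last holds). Time passes only in rows, so rows that repeat a pose let the fingers close. It gives the time, the measured TCP pose, the force and the opening at its end, in the units of the state.
- state(): the state, without advancing time (a new reading comes with each control period).
- grab_frame(name): name is "scene" or "top" or "wrist"; returns (picture, depth): 384x512x3 uint8, red, green, blue; 384x512 float32, m along the optical axis (not along the pixel's ray), 0 where there is no reading.
- get_calibration(name): a dict with "camera_matrix" (3x3 intrinsics, pixels), "D" ([k1, k2, p1, p2, k3] as OpenCV has them; the pictures are not rectified), "camera_from_world" (4x4, takes a point from world to camera coordinates); the wrist camera has in their place "hand_eye" (4x4, takes a point from camera to tool coordinates, whose origin is the TCP and whose axes are the flange's). Camera axes: x right, y down, z forward; pixel columns grow to the right and rows downward; lengths in m; the calibration is good to about 2 mm. A picture is of the moment at which its call begins: read the wrist's pose just before it. get_calibration takes no time and is no camera call.
- hand_in(): hands the job in, once; it reports no verdict.
The state is a dict: "clock": time; "joints": joint angles; "joint_vel": joint speeds; "effort": joint torques, N m; "tool_pos": TCP position; "tcp_rot": TCP orientation; "force": force on the tool from outside, world axes, zero at the start; "wrist_torque": the same for the moment, N m; "opening": opening from 0.0 (shut) to 1.0 (fully open).
Only numpy, scipy, OpenCV 4.12 (cv2) and the standard library are available. Lean on these libraries where they do the work, as an engineer would, in place of code of your own. Each camera call takes 0.05 s, during which the arm holds its last target.

## Task

One of the clear chip tubes has its stack of game chips hung up part-way, with a gap beneath it. Take the wooden rod with the brass foot from its cork coaster, push that stack down the tube with it until the stack bottoms out firmly, then stand the rod upright on the coaster again.

Things in the scene. Friction and masses are not known exactly. Their poses are not given: they have to be found in the camera images.
- chip_tube: Clear round tube, fixed: mouth open, 110 mm above the table; bore 44 mm, outside 52 (wooden rim band 55), wooden foot 80 wide; inner floor 12 mm above the table. Its chips hang with a gap below. Two like tubes stand 100 mm or more away in any order: one empty, one with its chips home and a knobbed wooden cap (130 mm high). Origin: centre of the underside, z up the bore.
- chip_stack (a joint): Height in m of the chip stack above its lowest position (0 = on the tube's floor; starts 0.018 to 0.032 up). Stack 39 mm wide, 51 tall, white and black chips that move as one; its flat top lies 63 mm + this value above the table (47 mm below the mouth when home). It sticks: slides down under about 2 N, does not spring back, stops hard at the floor.
- rod: Loose tamping rod, 160 mm long, 0.10 to 0.17 kg, standing upright on the cork coaster: plain light-wood shaft 18 mm wide on a brass foot 26 mm wide and 20 tall. Origin: centre of the foot's underside, z up the shaft. Not the turned wooden pepper mill (54 mm wide, 130 high) that stands about 130 mm to its left (+y).
- coaster: Round cork coaster, 100 mm wide, 6 mm thick, fixed to the table. Origin: centre of its underside, z up. The rod starts within 15 mm of its centre and goes back on it, anywhere with the whole foot on the cork.

How it is judged:
On the way:
1. the rod's foot, inside the tube, presses on the stack with more than 3 N, more than it takes to slide it, while the stack is within 3 mm of its lowest position (value of joint chip_stack below 0.003 m and z of rod in the frame of chip_tube below 0.07 m and horizontal distance between rod and chip_tube below 0.015 m and contact force between rod and chip_tube above 3 N), for 0.1 s.
At the end, for the whole second after the job is handed in: The chip stack is within 3 mm of its lowest position, and the rod, let go, stands at rest and upright (within 0.1 rad) on its foot on the coaster, its axis within 37 mm of the coaster's centre (value of joint chip_stack below 0.003 m and horizontal distance between rod and coaster below 0.037 m and z of rod in the frame of coaster between 0.002 and 0.01 m and angle between rod's own z axis and vertical below 0.1 rad and linear speed of rod below 0.02 m/s); the robot touches nothing.
It also fails if it takes over 51 s, if anything falls off the work surface, if the arm or the gripper's body presses on something with over 40 N, if the wrist force passes 120 N, or if a joint passes its speed limit or range.

## Working session

There is one attempt and no reset: what is moved stays moved. The work goes in short steps, Python scripts to look and compute and a shell command to move; the robot and the scene stay as the last step left them, time stands still between calls to the robot, and variables do not carry over. Pictures are saved under pics/ and viewed, and the job is handed in when it is done.

```bash
ls; mkdir -p pics; python3 - <<'E'
from plant import *
import cv2,numpy as np
s=state();print(s['clock'],s['tool_pos'],s['tcp_rot'],s['opening'],s['force'],pinch_z if not callable(pinch_z) else pinch_z())
for n in("scene","top"):
    p,d=grab_frame(n);cv2.imwrite(f'pics/{n}0.png',p[:,:,::-1]);np.savez(f'{n}0.npz',p=p,d=d)
    c=get_calibration(n);print(n,c)
print(get_calibration("wrist"))
E
```

```text
pics
0.0 [0.1700292  0.60077658 0.22146752] [[ 9.62152706e-01 -2.72510402e-01 -5.02264177e-04]
 [-2.72510845e-01 -9.62150301e-01 -2.15332974e-03]
 [ 1.03551123e-04  2.20870447e-03 -9.99997555e-01]] 1.0009152807473063 [ 0.1471227  -0.19525363  0.60348351] 0.0187
scene {'camera_matrix': array([[464.94787848,   0.        , 256.00945804],
       [  0.        , 464.94787848, 184.1914354 ],
       [  0.        ,   0.        ,   1.        ]]), 'D': array([-0.17465729,  0.        ,  0.        ,  0.        ,  0.        ]), 'camera_from_world': array([[-0.21509132,  0.97656831, -0.00707516,  0.10764858],
       [ 0.66995879,  0.14228098, -0.72863663, -0.30831486],
       [-0.71055679, -0.16146349, -0.68486393,  1.42802471],
       [ 0.        ,  0.        ,  0.        ,  1.        ]])}
top {'camera_matrix': array([[498.69200861,   0.        , 253.43536059],
       [  0.        , 498.69200861, 193.76827782],
       [  0.        ,   0.        ,   1.        ]]), 'D': array([-0.17323515,  0.        ,  0.        ,  0.        ,  0.        ]), 'camera_from_world': array([[-0.01889381, -0.99949661, -0.02548614,  0.0271932 ],
       [-0.99172932,  0.02197139, -0.12645244,  0.52796249],
       [ 0.12694875,  0.02288619, -0.99164522,  1.1947343 ],
       [ 0.        ,  0.        ,  0.        ,  1.        ]])}
{'camera_matrix': array([[302.96358641,   0.        , 251.25697223],
       [  0.        , 302.96358641, 191.104191  ],
       [  0.        ,   0.        ,   1.        ]]), 'D': array([-0.07855674,  0.        ,  0.        ,  0.        ,  0.        ]), 'hand_eye': array([[-1.05230396e-03, -9.69304542e-01, -2.45860931e-01,
         6.68443888e-02],
       [ 9.99999387e-01, -1.10480236e-03,  7.55981339e-05,
         2.95049196e-04],
       [-3.44905352e-04, -2.45860701e-01,  9.69305110e-01,
        -1.62248826e-01],
       [ 0.00000000e+00,  0.00000000e+00,  0.00000000e+00,
         1.00000000e+00]])}
```

View pics/scene0.png

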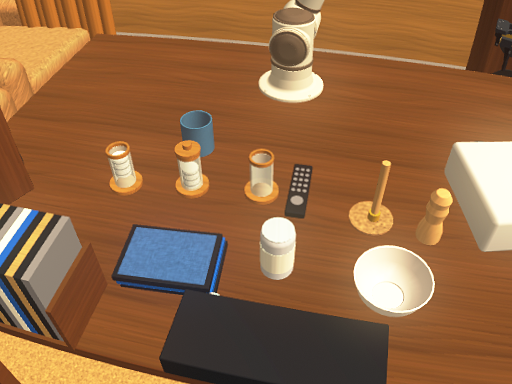

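View pics/top0.png

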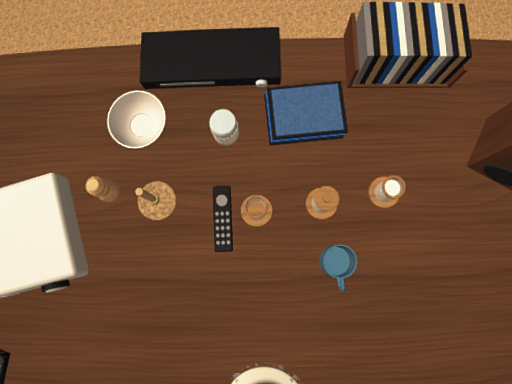

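```bash
python3 - <<'E'
import cv2,numpy as np
a=cv2.imread('pics/scene0.png');b=cv2.imread('pics/top0.png')
r=lambda im,x,y,w,h,s:cv2.resize(im[y:y+h,x:x+w],None,fx=s,fy=s,interpolation=cv2.INTER_CUBIC)
cv2.imwrite('pics/c1.png',np.vstack([np.hstack([r(a,95,130,65,70,6),r(a,340,150,65,70,6)]),]))
cv2.imwrite('pics/c2.png',np.hstack([r(b,360,165,50,50,7),r(b,130,170,60,50,7)]))
E
```

```text
(no output)
```

View pics/c1.png

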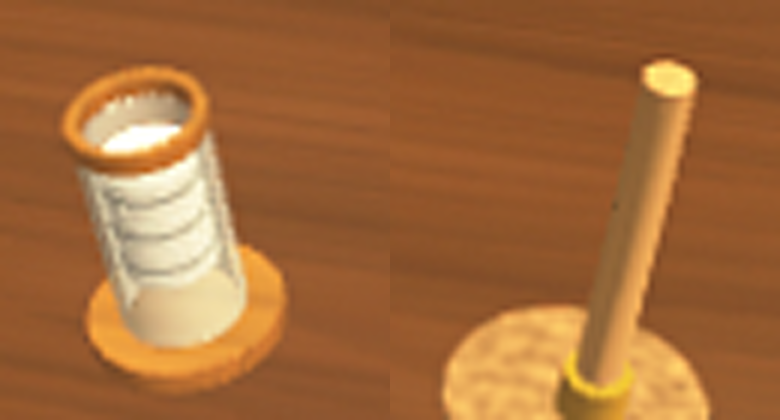

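View pics/c2.png

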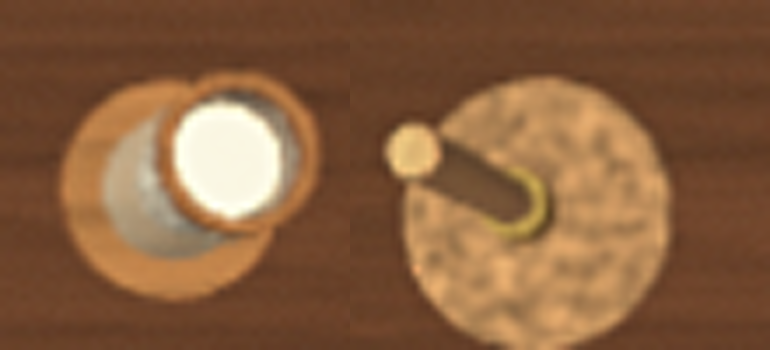

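```bash
cat > h.py <<'E'
import numpy as np,cv2
from plant import *
def ray(name,uv,T=None):
    c=get_calibration(name)
    n=cv2.undistortPoints(np.array([[uv]],float),c['camera_matrix'],c['D'])[0,0]
    d=np.array([n[0],n[1],1.])
    if name=='wrist':
        H=c['hand_eye'];R=T[1]@H[:3,:3];o=T[1]@H[:3,3]+T[0];return o,R@d
    M=c['camera_from_world'];R=M[:3,:3].T;return -R@M[:3,3],R@d
def pl(name,uv,z,T=None):
    o,d=ray(name,uv,T);return (o+d*(z-o[2])/d[2])[:2].round(4)
def proj(name,P,T=None):
    c=get_calibration(name)
    if name=='wrist':
        H=c['hand_eye'];A=np.eye(4);A[:3,:3]=T[1];A[:3,3]=T[0];M=np.linalg.inv(A@H)
    else: M=c['camera_from_world']
    return cv2.projectPoints(np.array(P,float).reshape(-1,1,3),cv2.Rodrigues(M[:3,:3])[0],M[:3,3],c['camera_matrix'],c['D'])[0][:,0]
E
python3 - <<'E'
from h import *
print('tube rim top',pl('top',(393.9,186.4),.11),'foot',pl('top',(383.9,191.7),.012),'rim scene',pl('scene',(117.2,149.6),.11))
print('rod top',pl('top',(138.7,191.1),.166),'foot',pl('top',(153.1,198.9),.026),'scene',pl('scene',(385.9,162.6),.166),'coaster',pl('top',(156.4,199.9),.006))
print('mill',pl('top',(95,186),.13),'mid tube',pl('top',(330,195),.13),'book',pl('top',(270,88),.02),pl('top',(363,75),.1),'box',pl('top',(70,178),.08),pl('top',(85,272),.08))
d=np.load('top0.npz')['d']
from plant import get_calibration
for (u,v) in [(75,230),(137,140),(95,186),(138,191),(394,190),(223,120),(300,110),(505,140),(400,40),(340,260)]:
    o,r=ray('top',(u,v));z=d[v,u];print((u,v),(o+r*z).round(3))
E
```

```text
tube rim top [ 0.5287 -0.3131] foot [ 0.5292 -0.3124] rim scene [ 0.5301 -0.3119]
rod top [0.5232 0.2693] foot [0.522  0.2684] scene [0.5206 0.2672] coaster [0.5217 0.2643]
mill [0.5426 0.3838] mid tube [ 0.5094 -0.1595] book [ 0.8043 -0.0313] [ 0.8057 -0.2576] box [0.5717 0.4667] [0.3419 0.4238]
(75, 230) [0.445 0.462 0.051]
(137, 140) [0.678 0.315 0.014]
(95, 186) [0.543 0.384 0.13 ]
(138, 191) [0.524 0.271 0.164]
(394, 190) [ 0.523 -0.319  0.088]
(223, 120) [0.694 0.083 0.117]
(300, 110) [ 0.736 -0.105  0.045]
(505, 140) [ 0.613 -0.547  0.215]
(400, 40) [ 0.852 -0.327  0.201]
(340, 260) [ 0.361 -0.196  0.002]
```

```bash
python3 -m pendant '[[0,0.03,-0.03,0.01,0,0,0],[0,0.07,-0.07,0.03,0,0,0],[0,0.105,-0.1,0.05,0,0,0],[0,0.14,-0.13,0.06,0,0,0],[0,0.175,-0.165,0.06,0,0,0],[0,0.21,-0.2,0.06,0,0,0],[0,0.245,-0.23,0.06,0,0,0],[0,0.28,-0.265,0.06,0,0,0]]' 40
python3 -m pendant '[[0,0.03,-0.03,0,0,0,0],[0,0.06,-0.05,0,0,0,0],[0,0.072,-0.068,0,0,0,0],[0,0.072,-0.068,0,0,0,0],[0,0.072,-0.068,0,0,0,0]]'
python3 - <<'E'
from h import *
s=state();T=(np.array(s['tool_pos']),np.array(s['tcp_rot']));print(T,s['joints'],s['clock'])
p,d=grab_frame('wrist');q=p[:,:,::-1].copy();np.savez('w1.npz',p=p,d=d,t=T[0],R=T[1])
cv2.imwrite('pics/w1.png',q)
print(proj('wrist',[[.522,.268,.166],[.522,.268,.006],T[0]],T))
E
```

```text
clock: 0.9
tool_pos: [0.4501, 0.3359, 0.2823]
tcp_rot: [[0.962, -0.272, -0.0], [-0.272, -0.962, -0.0], [-0.0, 0.0, -1.0]]
force: [0.5, -0.8, 0.3]
opening: 1.0
clock: 1.4
tool_pos: [0.521, 0.2691, 0.282]
tcp_rot: [[0.962, -0.273, -0.001], [-0.273, -0.962, -0.0], [-0.001, 0.001, -1.0]]
force: [-0.6, -0.4, -0.0]
opening: 0.999
(array([0.52096328, 0.26908479, 0.28198337]), array([[ 9.61880863e-01, -2.73467000e-01, -1.00289926e-03],
       [-2.73467536e-01, -9.61881132e-01, -4.40379777e-04],
       [-8.44240535e-04,  6.97853268e-04, -9.99999400e-01]])) [ 7.52597459e-01  2.84407418e-01  9.98615234e-03 -3.78121370e-04
 -1.29740813e+00  5.41305194e-01] 1.4
[[251.63568897 185.84306095]
 [251.38771859 160.5935843 ]
 [250.76876222 234.46722807]]
```

View pics/w1.png

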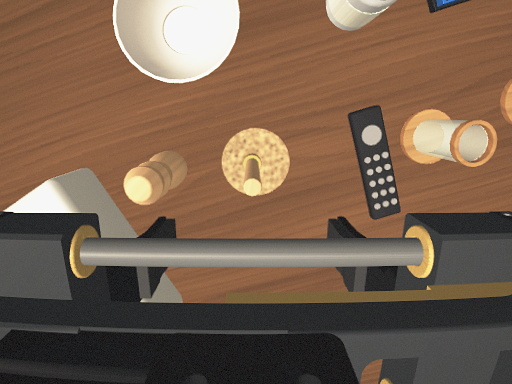

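```bash
python3 -m pendant '[[0,0,0,-0.04,0,0,0],[0,0,0,-0.08,0,0,0],[0,0,0,-0.12,0,0,0],[0,0,0,-0.15,0,0,0],[0,0,0,-0.165,0,0,0],[0,0,0,-0.168,0,0,0],[0,0,0,-0.168,0,0,0]]' 30
python3 -m pendant '[[1,0,0,0,0,0,0],[1,0,0,0,0,0,0],[1,0,0,0,0,0,0],[1,0,0,0,0,0,0],[1,0,0,0,0,0,0],[1,0,0,0,0,0,0],[1,0,0,0,0,0,0]]' 30
python3 -m pendant '[[1,0,0,0,0,0,0],[1,0,0,0,0,0,0],[1,0,0,0,0,0,0]]' 40
python3 - <<'E'
from h import *
s=state();T=(np.array(s['tool_pos']),np.array(s['tcp_rot']));print(T[0],s['clock'])
for n in('scene','wrist'):
    p,d=grab_frame(n);q=p[:,:,::-1].copy();cv2.imwrite(f'pics/{n}2.png',q)
E
```

```text
clock: 2.15
tool_pos: [0.5207, 0.2704, 0.1146]
tcp_rot: [[0.963, -0.271, 0.0], [-0.271, -0.963, -0.0], [0.0, 0.0, -1.0]]
force: [0.0, 0.6, 0.7]
opening: 1.002
clock: 2.85
tool_pos: [0.5211, 0.2694, 0.1145]
tcp_rot: [[0.962, -0.272, -0.0], [-0.272, -0.962, -0.0], [-0.0, 0.0, -1.0]]
force: [-0.7, -0.8, 0.4]
opening: 0.45
clock: 3.15
tool_pos: [0.521, 0.2694, 0.1145]
tcp_rot: [[0.962, -0.272, -0.0], [-0.272, -0.962, -0.0], [-0.0, 0.0, -1.0]]
force: [-0.1, -0.0, 0.9]
opening: 0.195
[0.52097497 0.2694298  0.11445208] 3.15
```

View pics/scene2.png

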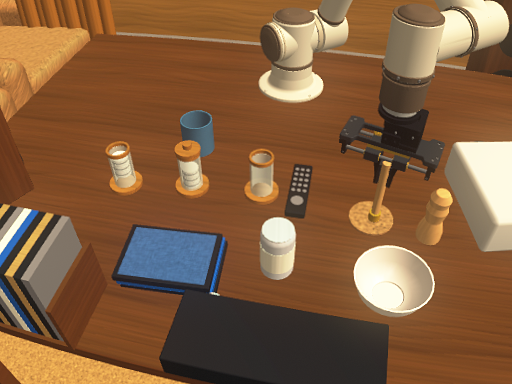

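View pics/wrist2.png

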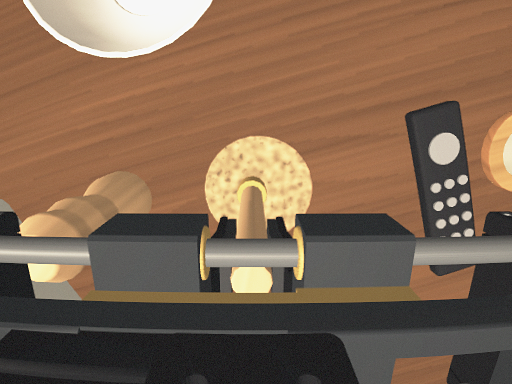

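```bash
python3 -m pendant '[[1,0,0,0,0,0,0],[1,0,0,0,0,0,0],[1,0,0,0.02,0,0,0],[1,0,0,0.05,0,0,0],[1,0,0,0.09,0,0,0],[1,0,0,0.13,0,0,0],[1,0,0,0.165,0,0,0],[1,0,0,0.18,0,0,0]]' 40
python3 - <<'E'
from h import *
s=state();T=(np.array(s['tool_pos']),np.array(s['tcp_rot']));print(T[0],s['clock'])
n='scene'
p,d=grab_frame(n);q=p[:,:,::-1].copy();cv2.imwrite(f'pics/{n}3.png',cv2.resize(q[60:260,300:500],None,fx=3,fy=3))
E
```

```text
clock: 4.05
tool_pos: [0.5221, 0.2701, 0.2987]
tcp_rot: [[0.962, -0.272, 0.005], [-0.272, -0.962, 0.004], [0.004, -0.005, -1.0]]
force: [0.4, 0.8, -2.3]
opening: 0.199
[0.52208076 0.27008905 0.29869781] 4.05
```

View pics/scene3.png

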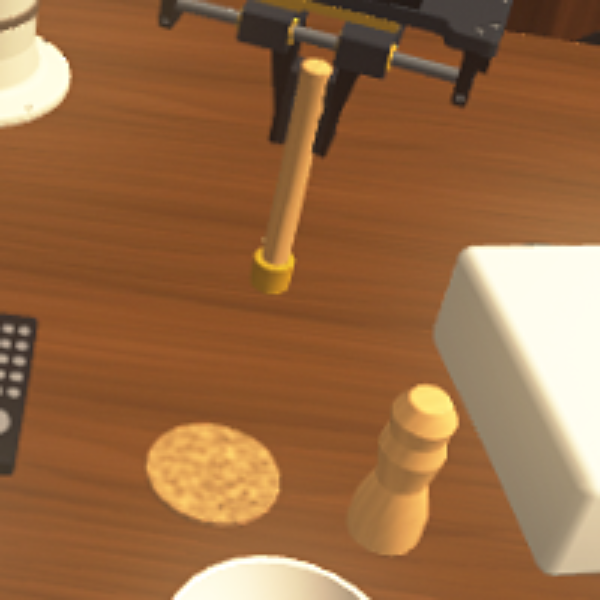

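```bash
python3 -m pendant '[[1,0,-0.015,0,0,0,0],[1,0,-0.045,0,0,0,0],[1,0.001,-0.085,0,0,0,0],[1,0.002,-0.125,0,0,0,0],[1,0.002,-0.165,0,0,0,0],[1,0.003,-0.205,0,0,0,0],[1,0.003,-0.245,0,0,0,0],[1,0.004,-0.285,0,0,0,0]]'
python3 -m pendant '[[1,0,-0.04,0,0,0,0],[1,0.001,-0.08,0,0,0,0],[1,0.002,-0.12,0,0,0,0],[1,0.002,-0.16,0,0,0,0],[1,0.003,-0.2,0,0,0,0],[1,0.004,-0.24,0,0,0,0],[1,0.004,-0.27,0,0,0,0],[1,0.004,-0.29,0,0,0,0]]'
python3 -m pendant '[[1,0,-0.007,0,0,0,0],[1,0,-0.007,0,0,0,0],[1,0,-0.007,0,0,0,0],[1,0,-0.007,0,0,0,0]]'
python3 - <<'E'
from h import *
s=state();T=(np.array(s['tool_pos']),np.array(s['tcp_rot']));print(T,s['clock'],s['joints'],s['force'])
ims=[]
for n in('scene','wrist','top'):
    p,d=grab_frame(n);q=p[:,:,::-1].copy();cv2.imwrite(f'pics/{n}4.png',q)
    b=proj(n,[[T[0][0],T[0][1],T[0][2]-.1085],[T[0][0],T[0][1],T[0][2]+.0515],[.5293,-.3125,.11]],T);print(n,b)
    if n=='scene': cv2.imwrite('pics/s4.png',cv2.resize(q[70:220,60:210],None,fx=4,fy=4,interpolation=cv2.INTER_CUBIC))
E
```

```text
clock: 4.9
tool_pos: [0.5233, -0.0178, 0.2925]
tcp_rot: [[0.962, -0.273, -0.004], [-0.273, -0.962, -0.0], [-0.004, 0.001, -1.0]]
force: [1.5, 0.0, -0.9]
opening: 0.197
clock: 5.7
tool_pos: [0.5271, -0.3077, 0.2916]
tcp_rot: [[0.961, -0.275, -0.005], [-0.275, -0.961, 0.002], [-0.005, -0.0, -1.0]]
force: [0.2, -0.1, -1.5]
opening: 0.199
clock: 6.1
tool_pos: [0.529, -0.3115, 0.2944]
tcp_rot: [[0.963, -0.271, -0.0], [-0.271, -0.963, 0.0], [-0.0, -0.0, -1.0]]
force: [0.1, -0.7, -1.6]
opening: 0.201
(array([ 0.52895699, -0.31146277,  0.2944166 ]), array([[ 9.62544883e-01, -2.71122210e-01, -3.10054082e-04],
       [-2.71122079e-01, -9.62544884e-01,  4.06565993e-04],
       [-4.08670040e-04, -3.07275509e-04, -9.99999869e-01]])) 6.1 [-2.68961128e-01  3.27601440e-01  1.01573615e-01 -3.17607881e-04
 -1.34517546e+00  1.56526990e+00] [ 0.10394857 -0.74177326 -1.62750001]
scene [[110.57227456 121.78134802]
 [ 94.30103712  54.76877316]
 [117.11951588 149.3444886 ]]
wrist [[250.94772464 189.13044739]
 [250.58000602 282.42192879]
 [251.78763356 172.95928459]]
top [[401.86972681 181.40243016]
 [424.49119701 168.51036601]
 [393.6438262  186.15748121]]
```

View pics/s4.png

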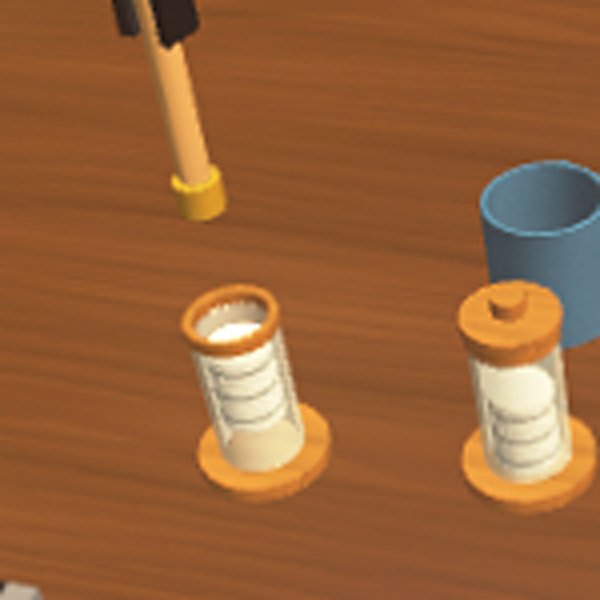

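View pics/wrist4.png

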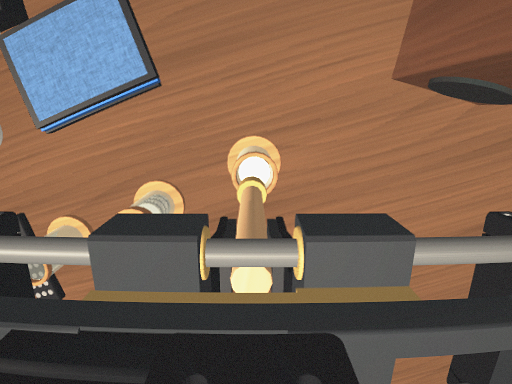

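View pics/top4.png

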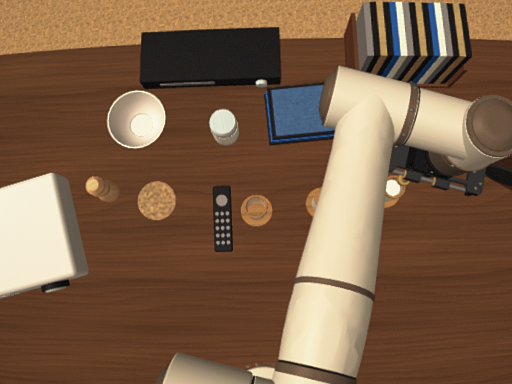

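```bash
python3 -m pendant '[[1,0,-0.001,-0.02,0,0,0],[1,0,-0.001,-0.045,0,0,0],[1,0,-0.001,-0.065,0,0,0],[1,0,-0.001,-0.08,0,0,0],[1,0,-0.001,-0.085,0,0,0],[1,0,-0.001,-0.085,0,0,0],[1,0,-0.001,-0.085,0,0,0]]'
python3 - <<'E'
from h import *
s=state();print(s['tool_pos'],s['clock'],s['force'])
n='scene'
p,d=grab_frame(n);q=p[:,:,::-1].copy();cv2.imwrite('pics/s5.png',cv2.resize(q[70:220,60:210],None,fx=4,fy=4,interpolation=cv2.INTER_CUBIC))
E
```

```text
clock: 6.95
tool_pos: [0.5297, -0.3136, 0.2107]
tcp_rot: [[0.962, -0.272, 0.002], [-0.272, -0.962, -0.001], [0.002, 0.0, -1.0]]
force: [0.7, -0.3, -2.0]
opening: 0.198
[ 0.52969046 -0.31363013  0.21068039] 6.95 [ 0.72026813 -0.28850562 -2.02279767]
```

View pics/s5.png

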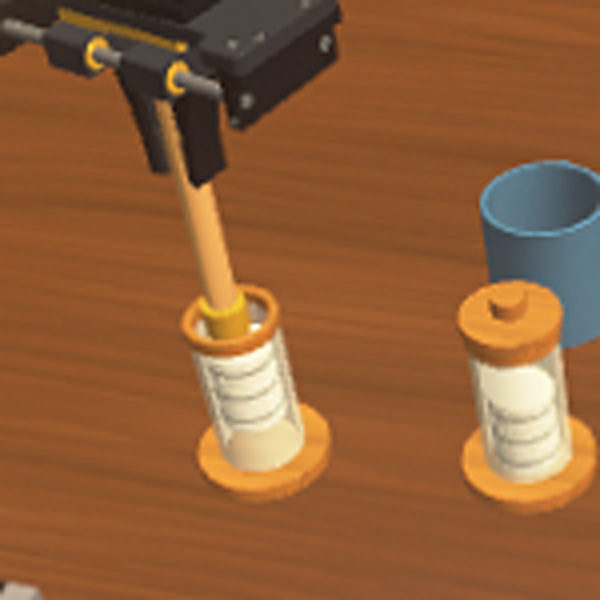

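```bash
python3 -m pendant '[[1,0,0,-0.004,0,0,0],[1,0,0,-0.008,0,0,0],[1,0,0,-0.012,0,0,0],[1,0,0,-0.016,0,0,0],[1,0,0,-0.02,0,0,0],[1,0,0,-0.024,0,0,0],[1,0,0,-0.028,0,0,0],[1,0,0,-0.032,0,0,0]]'
python3 -m pendant '[[1,0,0,-0.001,0,0,0],[1,0,0,-0.002,0,0,0],[1,0,0,-0.003,0,0,0],[1,0,0,-0.004,0,0,0],[1,0,0,-0.004,0,0,0]]'
```

```text
clock: 7.8
tool_pos: [0.5291, -0.3135, 0.1773]
tcp_rot: [[0.962, -0.272, 0.0], [-0.272, -0.962, -0.0], [0.0, 0.0, -1.0]]
force: [0.4, -0.2, 0.5]
opening: 0.196
clock: 8.3
tool_pos: [0.529, -0.3135, 0.1734]
tcp_rot: [[0.962, -0.272, -0.0], [-0.272, -0.962, 0.0], [-0.0, -0.0, -1.0]]
force: [0.1, 0.3, -0.6]
opening: 0.199
```

```bash
for i in 1; do python3 -m pendant '[[1,0,0,-0.001,0,0,0],[1,0,0,-0.002,0,0,0],[1,0,0,-0.002,0,0,0]]'; done
python3 -m pendant '[[1,0,0,-0.001,0,0,0],[1,0,0,-0.002,0,0,0],[1,0,0,-0.002,0,0,0]]'
```

```text
clock: 8.6
tool_pos: [0.529, -0.3135, 0.1715]
tcp_rot: [[0.962, -0.272, -0.0], [-0.272, -0.962, -0.0], [-0.0, 0.0, -1.0]]
force: [-0.7, -0.5, -1.0]
opening: 0.197
clock: 8.9
tool_pos: [0.5293, -0.3137, 0.1713]
tcp_rot: [[0.962, -0.272, 0.001], [-0.272, -0.962, -0.001], [0.001, 0.001, -1.0]]
force: [-1.1, 1.2, 6.9]
opening: 0.2
```

```bash
python3 -m pendant '[[1,0,0,-0.001,0,0,0],[1,0,0,-0.001,0,0,0],[1,0,0,-0.001,0,0,0],[1,0,0,-0.001,0,0,0]]'
python3 - <<'E'
from h import *
s=state();print(s['tool_pos'],s['clock'],s['force'])
n='scene'
p,d=grab_frame(n);q=p[:,:,::-1].copy();cv2.imwrite('pics/s6.png',cv2.resize(q[70:220,60:210],None,fx=4,fy=4,interpolation=cv2.INTER_CUBIC))
E
```

```text
clock: 9.3
tool_pos: [0.5294, -0.3138, 0.1713]
tcp_rot: [[0.962, -0.272, 0.002], [-0.272, -0.962, -0.002], [0.002, 0.001, -1.0]]
force: [-3.1, 2.0, 9.6]
opening: 0.197
[ 0.52937069 -0.313783    0.17131191] 9.3 [-3.13694403  1.97406589  9.62330242]
```

View pics/s6.png

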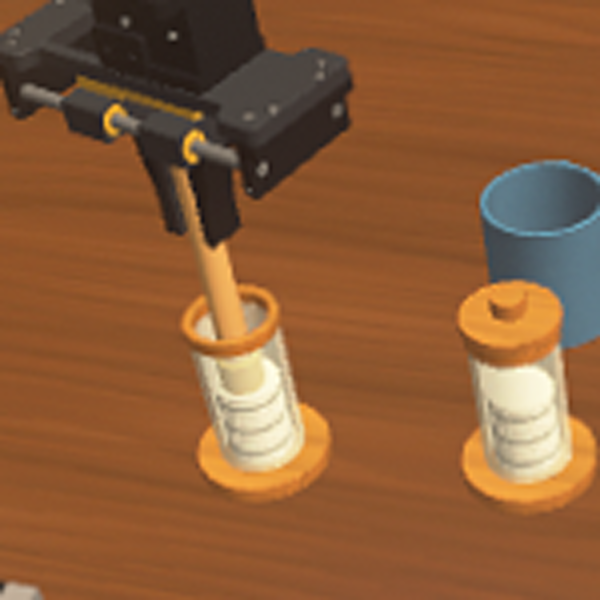

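```bash
python3 -m pendant '[[1,0,0,0.004,0,0,0],[1,0,0,0.015,0,0,0],[1,0,0,0.035,0,0,0],[1,0,0,0.06,0,0,0],[1,0,0,0.085,0,0,0],[1,0,0,0.11,0,0,0],[1,0,0,0.126,0,0,0],[1,0,0,0.126,0,0,0]]'
python3 - <<'E'
from h import *
s=state();T=(np.array(s['tool_pos']),np.array(s['tcp_rot']));print(T[0],s['clock'],s['force'])
for n in ('scene','wrist'):
    p,d=grab_frame(n);q=p[:,:,::-1].copy();cv2.imwrite(f'pics/{n}7.png',q)
    print(n,proj(n,[[T[0][0],T[0][1],T[0][2]-.1085],[T[0][0],T[0][1],T[0][2]+.0515]],T))
    if n=='scene': cv2.imwrite('pics/s7.png',cv2.resize(q[70:220,60:210],None,fx=4,fy=4,interpolation=cv2.INTER_CUBIC))
E
```

```text
clock: 10.15
tool_pos: [0.5302, -0.3142, 0.2976]
tcp_rot: [[0.962, -0.272, 0.006], [-0.272, -0.962, -0.002], [0.006, 0.001, -1.0]]
force: [0.1, -0.8, -1.0]
opening: 0.198
[ 0.53021129 -0.31415092  0.29755995] 10.15 [ 0.05288211 -0.77326124 -0.98805921]
scene [[108.8982401  120.79138443]
 [ 92.44737177  53.54545187]]
wrist [[250.81809067 189.86715299]
 [250.71885852 281.71161727]]
```

View pics/s7.png

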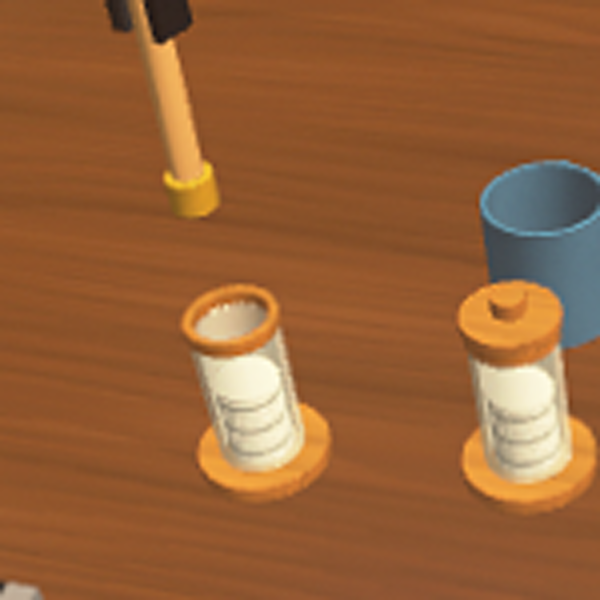

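View pics/wrist7.png

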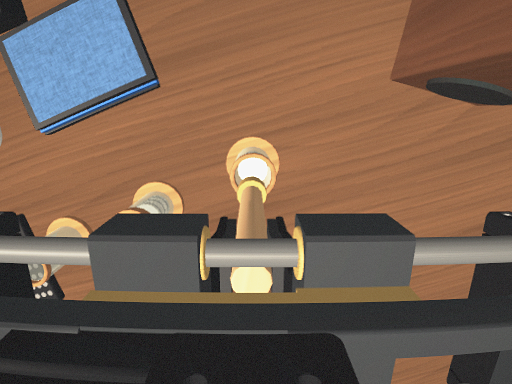

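```bash
python3 -m pendant '[[1,0,0.015,0,0,0,0],[1,0,0.045,0,0,0,0],[1,-0.001,0.085,0,0,0,0],[1,-0.002,0.125,0,0,0,0],[1,-0.002,0.165,0,0,0,0],[1,-0.003,0.205,0,0,0,0],[1,-0.003,0.245,0,0,0,0],[1,-0.004,0.285,0,0,0,0]]'
python3 -m pendant '[[1,0,0.04,0,0,0,0],[1,-0.001,0.08,0,0,0,0],[1,-0.002,0.12,0,0,0,0],[1,-0.002,0.16,0,0,0,0],[1,-0.003,0.2,0,0,0,0],[1,-0.003,0.24,0,0,0,0],[1,-0.003,0.275,0,0,0,0],[1,-0.003,0.292,0,0,0,0]]'
python3 -m pendant '[[1,0,0,-0.02,0,0,0],[1,0,0,-0.05,0,0,0],[1,0,0,-0.09,0,0,0],[1,0,0,-0.125,0,0,0],[1,0,0,-0.15,0,0,0],[1,0,0,-0.165,0,0,0],[1,0,0,-0.17,0,0,0],[1,0,0,-0.17,0,0,0]]'
python3 - <<'E'
from h import *
s=state();T=(np.array(s['tool_pos']),np.array(s['tcp_rot']));print(T[0],s['clock'],s['force'])
for n in ('scene','wrist'):
    p,d=grab_frame(n);q=p[:,:,::-1].copy();cv2.imwrite(f'pics/{n}8.png',q)
    if n=='scene': cv2.imwrite('pics/s8.png',cv2.resize(q[100:250,310:460],None,fx=4,fy=4,interpolation=cv2.INTER_CUBIC))
E
```

```text
clock: 11.05
tool_pos: [0.5238, -0.0263, 0.2932]
tcp_rot: [[0.962, -0.272, -0.002], [-0.272, -0.962, -0.0], [-0.002, 0.001, -1.0]]
force: [-0.3, 0.6, -1.2]
opening: 0.198
clock: 11.85
tool_pos: [0.5207, 0.2663, 0.2927]
tcp_rot: [[0.963, -0.27, -0.003], [-0.27, -0.963, -0.001], [-0.002, 0.002, -1.0]]
force: [-0.4, -0.4, -1.3]
opening: 0.197
clock: 12.65
tool_pos: [0.5214, 0.2629, 0.1236]
tcp_rot: [[0.962, -0.272, -0.002], [-0.272, -0.962, -0.002], [-0.001, 0.002, -1.0]]
force: [0.1, 0.4, -0.8]
opening: 0.201
[0.52140373 0.26291951 0.12361635] 12.65 [ 0.06845065  0.44879695 -0.81308479]
```

View pics/s8.png

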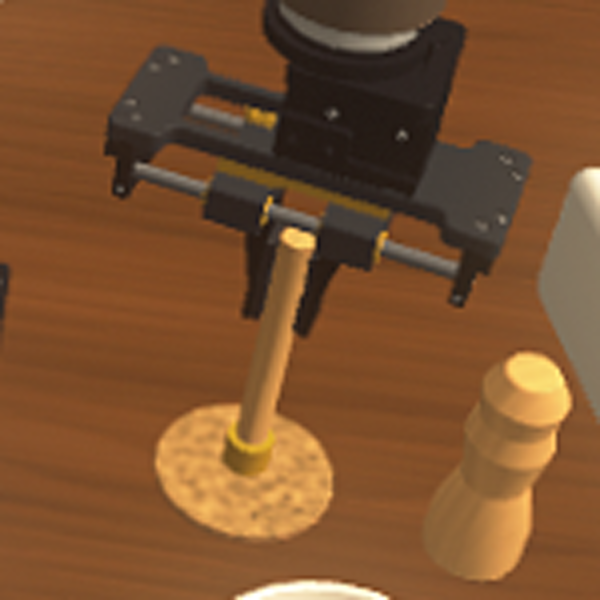

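View pics/wrist8.png

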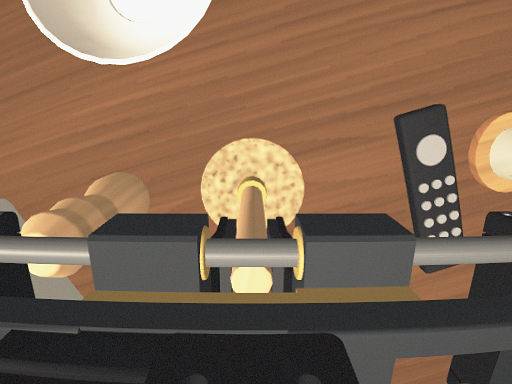

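```bash
python3 -m pendant '[[1,0,0,-0.003,0,0,0],[1,0,0,-0.006,0,0,0],[1,0,0,-0.008,0,0,0],[1,0,0,-0.008,0,0,0],[1,0,0,-0.008,0,0,0]]'
python3 -m pendant '[[1,0,0,-0.001,0,0,0],[1,0,0,-0.001,0,0,0],[1,0,0,-0.001,0,0,0]]'
```

```text
clock: 13.25
tool_pos: [0.522, 0.2635, 0.1166]
tcp_rot: [[0.962, -0.272, 0.0], [-0.272, -0.962, -0.0], [0.0, 0.0, -1.0]]
force: [0.7, 0.3, -1.0]
opening: 0.199
clock: 13.55
tool_pos: [0.522, 0.2635, 0.1155]
tcp_rot: [[0.962, -0.272, -0.0], [-0.272, -0.962, -0.0], [-0.0, 0.0, -1.0]]
force: [0.5, -0.0, -1.6]
opening: 0.197
```

```bash
python3 -m pendant '[[1,0,0,-0.001,0,0,0],[1,0,0,-0.001,0,0,0],[1,0,0,-0.001,0,0,0]]'
python3 -m pendant '[[1,0,0,-0.001,0,0,0],[1,0,0,-0.001,0,0,0],[1,0,0,-0.001,0,0,0]]'
```

```text
clock: 13.85
tool_pos: [0.522, 0.2635, 0.1145]
tcp_rot: [[0.962, -0.272, -0.0], [-0.272, -0.962, -0.0], [-0.0, 0.0, -1.0]]
force: [0.1, -0.6, -1.8]
opening: 0.196
clock: 14.15
tool_pos: [0.5223, 0.2635, 0.1144]
tcp_rot: [[0.962, -0.272, 0.001], [-0.272, -0.962, 0.0], [0.001, -0.0, -1.0]]
force: [-1.2, -0.3, 6.0]
opening: 0.198
```

```bash
python3 -m pendant '[[1,0,0,0.0008,0,0,0],[1,0,0,0.0008,0,0,0],[1,0,0,0.0008,0,0,0]]' 5
python3 -m pendant '[[0.7,0,0,0,0,0,0],[0.6,0,0,0,0,0,0],[0.4,0,0,0,0,0,0],[0,0,0,0,0,0,0],[0,0,0,0,0,0,0],[0,0,0,0,0,0,0],[0,0,0,0,0,0,0]]'
python3 -m pendant '[[0,0,0,0,0,0,0],[0,0,0,0,0,0,0],[0,0,0,0,0,0,0],[0,0,0,0,0,0,0]]'
python3 - <<'E'
from h import *
s=state();print(s['tool_pos'],s['clock'],s['force'],s['opening'])
for n in ('scene','wrist'):
    p,d=grab_frame(n);q=p[:,:,::-1].copy();cv2.imwrite(f'pics/{n}9.png',q)
E
```

```text
clock: 14.45
tool_pos: [0.5223, 0.2636, 0.1144]
tcp_rot: [[0.962, -0.272, 0.0], [-0.272, -0.962, 0.0], [0.0, -0.0, -1.0]]
force: [-1.1, -1.9, 1.7]
opening: 0.206
clock: 15.15
tool_pos: [0.522, 0.2635, 0.1143]
tcp_rot: [[0.962, -0.272, 0.0], [-0.272, -0.962, 0.0], [0.0, -0.0, -1.0]]
force: [-0.6, 0.3, -1.6]
opening: 0.751
clock: 15.55
tool_pos: [0.522, 0.2635, 0.1144]
tcp_rot: [[0.962, -0.272, 0.0], [-0.272, -0.962, 0.0], [0.0, -0.0, -1.0]]
force: [-1.2, 0.0, -0.4]
opening: 0.988
[0.5220288  0.26348933 0.11437315] 15.55 [-1.22150773  0.01526733 -0.36257881] 0.9880782172641361
```

View pics/wrist9.png

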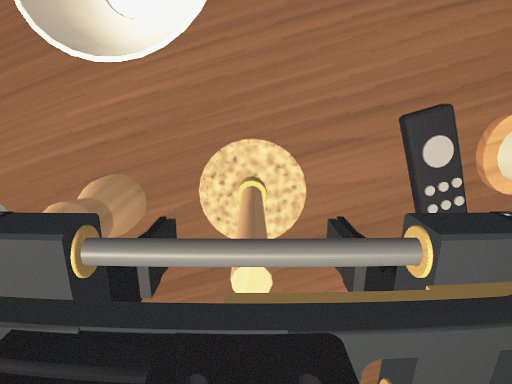

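```bash
python3 -m pendant '[[0,0,0,0.015,0,0,0],[0,0,0,0.04,0,0,0],[0,0,0,0.07,0,0,0],[0,0,0,0.1,0,0,0],[0,0,0,0.13,0,0,0],[0,0,0,0.16,0,0,0],[0,0,0,0.18,0,0,0],[0,0,0,0.18,0,0,0]]'
python3 -m pendant '[[0,-0.02,0,0,0,0,0],[0,-0.05,0,0,0,0,0],[0,-0.08,0,0,0,0,0],[0,-0.1,0,0,0,0,0],[0,-0.1,0,0,0,0,0],[0,-0.1,0,0,0,0,0],[0,-0.1,0,0,0,0,0]]'
python3 - <<'E'
from h import *
s=state();print(s['tool_pos'],s['clock'],s['force'],s['opening'],np.abs(s['joint_vel']).max())
for n in ('scene','top'):
    p,d=grab_frame(n);q=p[:,:,::-1].copy();cv2.imwrite(f'pics/{n}10.png',q)
a=cv2.imread('pics/scene10.png');b=cv2.imread('pics/top10.png')
r=lambda im,x,y,w,h,s:cv2.resize(im[y:y+h,x:x+w],None,fx=s,fy=s,interpolation=cv2.INTER_CUBIC)
cv2.imwrite('pics/c10.png',np.vstack([np.hstack([r(a,95,130,65,70,4),r(a,340,150,65,90,4)[:280]]),np.hstack([r(b,360,160,65,60,4),r(b,125,170,65,60,4)])]))
E
```

```text
clock: 16.45
tool_pos: [0.5234, 0.2642, 0.2982]
tcp_rot: [[0.962, -0.272, 0.006], [-0.272, -0.962, 0.004], [0.005, -0.006, -1.0]]
force: [-0.2, 0.8, 0.2]
opening: 1.004
clock: 17.15
tool_pos: [0.4225, 0.2635, 0.2938]
tcp_rot: [[0.962, -0.273, -0.001], [-0.273, -0.962, -0.001], [-0.0, 0.001, -1.0]]
force: [0.3, -0.3, 0.2]
opening: 0.999
[0.42249773 0.26353404 0.29375417] 17.15 [ 0.27441601 -0.26174023  0.16055846] 0.9991704945450467 0.007327657574909404
```

View pics/c10.png

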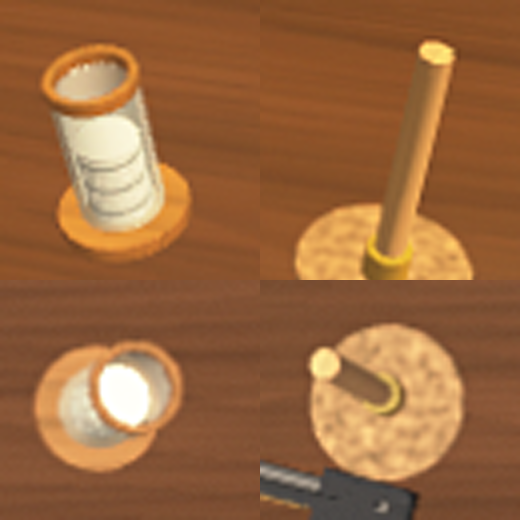

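View pics/scene10.png

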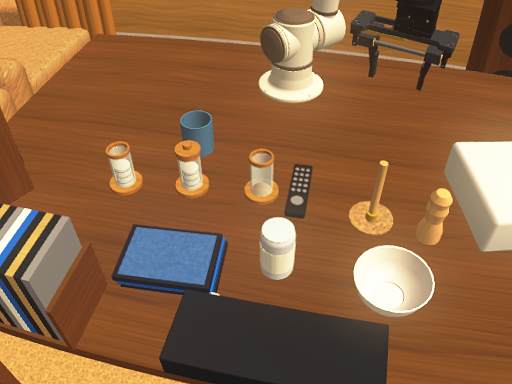

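```bash
python3 -c "
from plant import *
print(hand_in())"
```

```text
the job is handed in; nothing more can be done
None
```

I took the rod from its coaster and pushed the hung stack, in the tube farthest to the robot's right (-y), to the bottom. I stood the rod back on the coaster and handed the job in at about 17 s.

- **Pressing:** once the stack stopped, the wrist force read 7 to 10 N upward, held for about 0.4 s. The reading while only carrying the rod was about -1.6 N, so the press on the stack was roughly 8 to 11 N. The fingertips stopped at 0.1713 m, which puts the rod's foot at about 63 mm, where the top of a home stack should be.
- **Stack:** the last scene pictures show no gap under the chips. They sit at the same height as those in the capped tube.
- **Rod:** the last scene and top views show it free and upright, with its foot a few millimetres from the centre of the coaster. The gripper is open and about 100 mm away, clear of everything.

No check failed or disagreed. The rod's final tilt was judged from the two pictures, not measured separately.

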